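# Build up a pivot stack on the assembly post

### The arm

A 6-joint arm with a two-finger parallel gripper is mounted at the origin on the work surface. World frame = base frame: x ahead of the robot, y to its left, z up, the work surface at z = 0. Lengths are in m, angles in degrees, forces in N, time in s.
With the tool pointing down it reaches from about 0.25 to 0.8 m from the base axis. Payload 3.9 kg.
Tool frame: the origin (TCP) lies midway between the tips of the shut fingers; the grasp point (between the pads) lies 19 mm behind it; z points along the fingers, y is the direction in which the jaws open and shut (so a half turn about z gives the same grasp; the last joint's range is limited). The gripper opens to 85 mm and grips with 20 to 120 N. Pads are 22 mm wide; open, the fingers measure 114 mm over their backs; the gripper's body (76 mm by 85 mm) begins 54 mm behind the grasp point. The pads swing forward as they close: fully open they stand 13 mm farther back than shut.
Start: joints at [69.213, 14.897, -7.913, 67.191, 0, 90], TCP at [0.186, 0.491, 0.231] pointing down, gripper open.
Joint ranges: [-159.42, 159.42], [-47.68, 98.78], [-73.54, 78.23], [-108.79, 121.32], [-90, 84.71], [-180, 180]. Speed limits (degrees/s): [147.25, 147.25, 180, 180, 180, 180].

### API

Orientations are given as [roll, pitch, yaw] about the fixed x, y, z axes, in that order (R = Rz(yaw) Ry(pitch) Rx(roll)).
In Python, from bench import manip, cams, finish_job gives the robot as it stands.
- The arm moves only by the tool apply_moves, never from a script. Its argument "targets" is a list of rows, each an object with "rotation": the turn, a rotation vector about the tool's x, y, z in rad, a list of three; "linear": the shift along the tool's x, y, z in cm, a list of three; "fingers": the opening, from -1 (shut) to 1 (fully open). In form: [{"rotation": [ax, ay, az], "linear": [x, y, z], "fingers": fingers}, ...]. A call has 1 to 8 rows; each row shifts and turns the commanded pose from where the row before left it, along the tool's axes as they then stand; what a row does not reach is not made up. A row lasts 1/10 s, in which the tool goes at most 50 mm and 8.59 degrees, less where a joint would pass 70% of its speed; a pose out of reach is approached as far as the arm can. A call is refused whole if a number of a shift passes 5 or a number of a turn 0.15, either way. A call with a gripper value outside its range is refused whole. The fingers move at their own pace and stop on an object; "grip_force" is the grip in N (left out, the last holds). Time passes only in rows, so rows that do not move let the fingers close. It gives the time, the measured TCP pose, the force and the opening at its end, in the units of the state.
- manip.get_obs(): the state, without advancing time (a new reading comes with each control period).
- cams.get_image(name): name is "side" or "top" or "wrist"; returns a dict with "img" (400x640x3 uint8, blue, green, red), "intrinsics" (3x3 intrinsics, pixels), "T" (4x4, takes a point from camera to world coordinates). Camera axes: x right, y down, z forward; pixel columns grow to the right and rows downward; lengths in m; the calibration is good to about 2 mm. A picture is of the moment at which its call begins. There is no depth.
- finish_job(): hands the job in, once; it reports no verdict.
The state is a dict: "t": time; "joints": joint angles; "qd": joint speeds; "effort": joint torques, N m; "tool_pos": TCP position; "eef_rot": TCP orientation; "ft_force": force on the tool from outside, world axes, zero at the start; "wrist_torque": the same for the moment, N m; "grip_width": finger opening in m.
Only numpy, scipy, OpenCV 4.12 (cv2) and the standard library are available. Lean on these libraries where they do the work, as an engineer would, in place of code of your own. Each camera call takes 0.05 s, during which the arm holds its last target. There are 200 camera calls.

### The job

Build the pivot stack on the fixture's upright post: first the flat washer, then the toothed washer, then the tall spacer collar. Lower each one down the post in your grip, without letting it drop, until it is fully home, flat against what lies below it, and then let go. Leave everything else on the bench where it is.

Things in the scene. Friction and masses are not known exactly. Their poses are not given: they have to be found in the camera images.
- fixture: Dark steel fixture, fixed to the bench: base plate 120 x 90 x 12 mm (x by y), with four low bolt heads (4 mm) near its corners, a round boss 32 mm in diameter rising 14 mm from the middle of the plate, and on the boss an upright bright steel post 16 mm in diameter and 48 mm tall, its top 10 mm tapering to 6 mm. Origin: centre of the underside, on the bench; z up along the post.
- seat (a point): Centre of the flat top of the boss, on the post's axis at the foot of the post, 26 mm above the bench: the first ring sits flat here.
- post_tip (a point): Top of the post, on its axis, 48 mm above the seat (74 mm above the bench).
- washer: Thick flat steel washer, smooth round rim, outer diameter 44 mm, bore 20 mm, 8 mm thick. Origin: its centre (middle of the bore, half thickness); z along the bore. Lies flat on the bench at the start, any yaw. First on the post.
- toothed: Steel toothed washer like a small gear wheel: 12 square teeth 6 mm wide, 50 mm across the tooth tips, 42 mm across the roots, bore 20 mm, 10 mm thick. Origin: its centre (half thickness); z along the bore; one tooth points along x, the others every 30 degrees. Lies flat on the bench at the start, any yaw. Second on the post.
- collar: Tall plain steel spacer collar (short thick tube), outer diameter 36 mm, bore 18.5 mm, 24 mm long. Origin: its centre (half length); z along the bore. Stands upright on the bench at the start. Third on the post.
- nut: Bystander: steel hexagon nut, 36 mm across flats, 16 mm high, lying among the rings. Origin: centre of its underside. Leave alone.
- hammer: Bystander: hammer about 260 mm long with a wooden handle, lying at the far edge. Leave alone.
- blade: Bystander: flat steel strip 146 x 32 x 4 mm with an eye at one end, near the robot. Leave alone.
- small_washer: Bystander: stray small washer, outer diameter 26 mm, 4 mm thick, near the robot. Leave alone.
- bowl: Bystander: steel bowl heaped with small washers, 124 mm across, 38 mm high. Leave alone.
- tin: Bystander: dark round tin 84 mm across, 110 mm high, a red stick slanting out of it up to 170 mm. Leave alone.
Not all that is in view belongs to the job. What is shaped like the washer but orange or pink is not meant. What is shaped like the toothed but orange is not meant.

How it is judged:
By the outcome, as a careful person would: the job done as asked, in the order asked, and still so for the second after the job is handed in, with the robot touching nothing.
It also fails if it takes over 67 s, if anything falls off the work surface, if the arm or the gripper's body presses on something with over 40 N, if the wrist force passes 120 N, or if a joint passes its speed limit or range.

## Working session

There is one attempt and no reset: what is moved stays moved. The work goes in short steps, Python scripts to look and compute and a tool call to move; the robot and the scene stay as the last step left them, time stands still between calls to the robot, and variables do not carry over. Pictures are saved under pics/ and viewed, about 8 in all and at most 12, crops included, and the job is handed in when it is done.

Besides the shell and the picture viewer there is one more tool, called after "Emit:" in YAML: its name, and indented under it one key for each argument. apply_moves: Moves the arm, as the interface text tells. Its arguments: {"type":"object","properties":{"targets":{"type":"array","items":{"type":"object","properties":{"rotation":{"type":"array","items":{"type":"number"}},"linear":{"type":"array","items":{"type":"number"}},"fingers":{"type":"number"}}}},"grip_force":{"type":"number"}},"required":["targets"]}

```bash
ls; mkdir -p pics
python3 - <<'E'
from bench import manip,cams
import cv2,numpy as np
print(manip.get_obs())
for n in("top","side","wrist"):
    d=cams.get_image(n); cv2.imwrite(f"pics/{n}0.png",d["img"]); print(n,d["intrinsics"].tolist(),np.round(d["T"],4).tolist())
E
```

```text
pics
{'t': 0.0, 'joints': array([ 6.92136232e+01,  1.49352572e+01, -7.98760768e+00,  6.71906803e+01,
       -3.51996598e-04,  9.00003887e+01]), 'qd': array([-0.02359437,  0.01680096, -0.02065025, -0.09855267,  0.06542235,
        0.08647991]), 'effort': array([ 1.00408914e-03, -4.05677569e+01,  2.53923780e+01,  1.86634739e-02,
       -1.35821770e-04, -6.14785705e-06]), 'tool_pos': array([0.18606723, 0.49017095, 0.23045706]), 'eef_rot': array([-1.79886455e+02,  3.52766152e-04,  1.59213235e+02]), 'ft_force': array([ 0.23075804, -0.21342637, -0.2564739 ]), 'wrist_torque': array([0.00333798, 0.05536754, 0.01006724]), 'grip_width': 0.0851157652694658}
top [[437.09397267026554, 0.0, 320.96590040142763], [0.0, 437.09397267026554, 196.69416827143627], [0.0, 0.0, 1.0]] [[0.0105, -0.9965, 0.0831, 0.4345], [-0.9999, -0.0112, -0.0075, -0.0241], [0.0084, -0.083, -0.9965, 1.5489], [0.0, 0.0, 0.0, 1.0]]
side [[409.12312248709753, 0.0, 322.23163999509336], [0.0, 409.12312248709753, 197.0889070357443], [0.0, 0.0, 1.0]] [[-0.9763, -0.1441, 0.1612, 0.3414], [-0.216, 0.6827, -0.6981, 0.8563], [-0.0094, -0.7164, -0.6977, 0.9259], [0.0, 0.0, 0.0, 1.0]]
wrist [[280.8426841364932, 0.0, 312.7151860852661], [0.0, 280.8426841364932, 198.86607544714795], [0.0, 0.0, 1.0]] [[0.3549, 0.8969, 0.264, 0.118], [0.9349, -0.3399, -0.1019, 0.5157], [-0.0016, 0.283, -0.9591, 0.3726], [0.0, 0.0, 0.0, 1.0]]
```

View pics/top0.png

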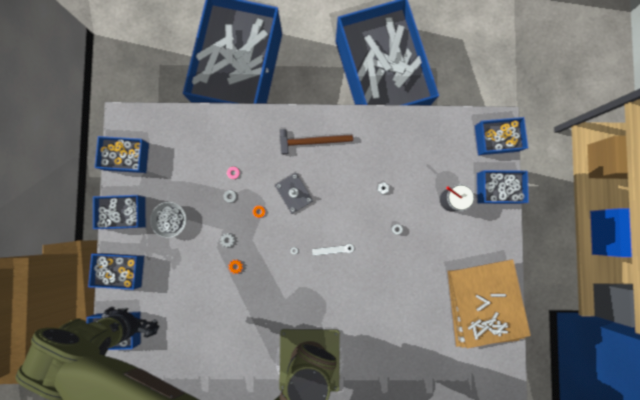

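View pics/side0.png

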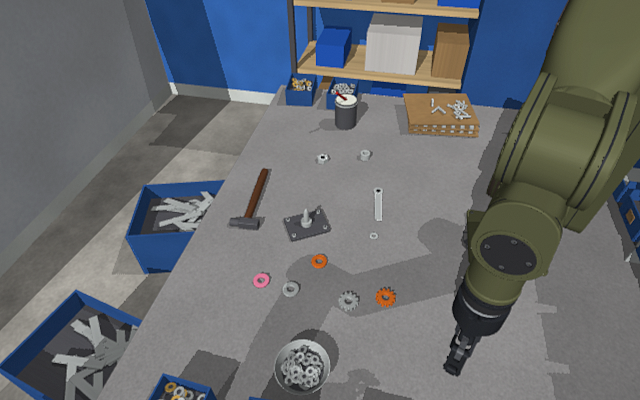

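Top view: grey washer at about (230,197), grey toothed at (227,240), fixture at (294,192). The nut and collar are at (383,188) and (397,229); I can't yet tell which is which. I'll enlarge crops and compute rays.

```bash
cat > h.py <<'E'
import cv2,numpy as np
from bench import manip,cams
def grab(n,f=None):
    d=cams.get_image(n)
    if f: cv2.imwrite(f"pics/{f}.png",d["img"])
    return d
def ray(d,u,v):
    T=np.array(d["T"]);r=T[:3,:3]@np.linalg.solve(np.array(d["intrinsics"]),[u,v,1.]);return T[:3,3],r
def onz(d,u,v,z):
    o,r=ray(d,u,v);return (o+r*(z-o[2])/r[2])[:2]
def proj(d,p):
    T=np.array(d["T"]);q=np.array(d["intrinsics"])@(T[:3,:3].T@(np.array(p)-T[:3,3]));return q[:2]/q[2]
E
python3 - <<'E'
from h import *
t=cv2.imread("pics/top0.png");s=cv2.imread("pics/side0.png")
c=lambda im,u,v,w,h,k:cv2.resize(im[v-h:v+h,u-w:u+w],None,fx=k,fy=k,interpolation=cv2.INTER_CUBIC)
a=np.hstack([c(t,390,208,25,35,5),c(t,294,192,28,35,5),c(t,230,219,20,35,5)])
b=np.hstack([c(s,343,157,40,25,5),c(s,305,220,33,25,5)])
w=max(a.shape[1],b.shape[1]);p=lambda x:np.pad(x,((0,0),(0,w-x.shape[1]),(0,0)))
cv2.imwrite("pics/z0.png",np.vstack([p(a),p(b)]))
d=grab("top");e=grab("side")
for n,uv,z in [("washer",(230,197),.008),("tooth",(227,240),.01),("A",(383,188),.02),("B",(397,229),.02),("fix",(294,192),.07)]:
    x=onz(d,*uv,z);print(n,x,proj(e,[*x,z]))
E
```

```text
washer [0.55839503 0.28543067] [291.79040322 287.21189937]
tooth [0.40723157 0.29131499] [348.25337851 299.34133552]
A [ 0.59523567 -0.25373695] [322.36893079 155.98803837]
B [ 0.45179913 -0.30252168] [364.6019988  152.75346909]
fix [0.57287955 0.0564497 ] [306.74057967 208.65555708]
```

View pics/z0.png

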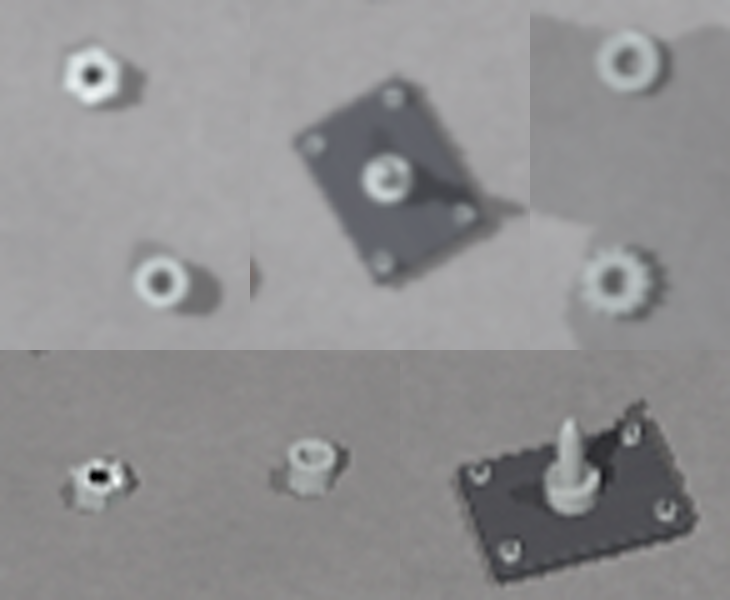

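Left pane of the crop: (383,188) is the hex nut and (397,229) is the collar. Both agree with the side view, as do the washer and toothed rays. I'll move to hover over the washer.

Emit:
apply_moves:
  targets:
    - {"linear":[-3.5,-0.5,0],"rotation":[0,0,0],"fingers":0.5}
    - {"linear":[-3.5,-0.5,0],"rotation":[0,0,0],"fingers":0.5}
    - {"linear":[-3.5,-0.5,0],"rotation":[0,0,0],"fingers":0.5}
    - {"linear":[-3.5,-0.5,0],"rotation":[0,0,0],"fingers":0.5}
    - {"linear":[-3.5,-0.5,0],"rotation":[0,0,0],"fingers":0.5}
    - {"linear":[-3.5,-0.5,0],"rotation":[0,0,0],"fingers":0.5}

```text
t: 0.85
tool_pos: [0.3731, 0.3874, 0.2312]
eef_rot: [-180.0, -0.0, 159.2]
ft_force: [0.1, 0.2, 0.3]
grip_width: 0.0639
```

Emit:
apply_moves:
  targets:
    - {"linear":[-3.5,-0.5,0],"rotation":[0,0,0],"fingers":0.5}
    - {"linear":[-3.5,-0.5,0.8],"rotation":[0,0,0],"fingers":0.5}
    - {"linear":[-3.5,-0.5,0.8],"rotation":[0,0,0],"fingers":0.5}
    - {"linear":[-3.5,-0.5,0.8],"rotation":[0,0,0],"fingers":0.5}
    - {"linear":[-3.5,-0.5,1.6],"rotation":[0,0,0],"fingers":0.5}
    - {"linear":[-3.5,-0.5,2],"rotation":[0,0,0],"fingers":0.5}
    - {"linear":[0,0,2],"rotation":[0,0,0],"fingers":0.5}
    - {"linear":[0,0,0],"rotation":[0,0,0],"fingers":0.5}

```text
t: 1.65
tool_pos: [0.5563, 0.2838, 0.1478]
eef_rot: [-179.7, -0.3, 159.1]
ft_force: [-0.7, -1.1, -0.9]
grip_width: 0.064
```

Run:
```python
from h import *
o=manip.get_obs();print(o["t"],o["tool_pos"],o["eef_rot"],o["grip_width"],o["joints"])
d=grab("wrist","w1");print(proj(d,[*o["tool_pos"][:2],.008]),proj(d,[.5584,.2854,.008]),np.round(d["T"],3).tolist())
```

```text
1.65 [0.55633312 0.28378438 0.14777344] [-179.72302895   -0.26536637  159.10830427] 0.0640044639482054 [ 2.70202458e+01  2.73152659e+01 -1.53132096e+00  6.15368246e+01
  1.12842994e-02  4.79112623e+01]
[313.93943054 189.77979927] [316.10299893 191.04819019] [[0.357, 0.898, 0.259, 0.489], [0.934, -0.341, -0.104, 0.31], [-0.005, 0.279, -0.96, 0.29], [0.0, 0.0, 0.0, 1.0]]
```

View pics/w1.png

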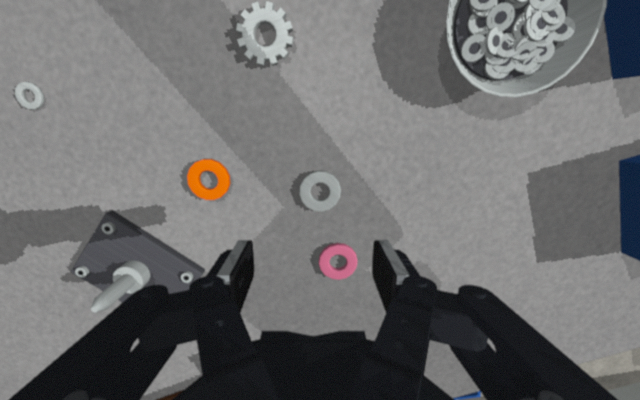

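Wrist view: washer at (320,191), toothed at (263,32), and the post leaning toward (98,306) from its foot at about (130,275). Next I refine the centres with masks and ellipse fits.

```bash
cat >> h.py <<'E'
def blob(d,uv,r,thr):
    im=d["img"];u,v=map(int,uv);x0,y0=max(u-r,0),max(v-r,0)
    g=cv2.cvtColor(im,cv2.COLOR_BGR2GRAY)[y0:v+r,x0:u+r]
    m=(g>thr).astype(np.uint8)
    cs,_=cv2.findContours(m,cv2.RETR_EXTERNAL,cv2.CHAIN_APPROX_NONE)
    c=max(cs,key=cv2.contourArea);e=cv2.fitEllipse(cv2.convexHull(c) if len(c)>5 else c)
    return (e[0][0]+x0,e[0][1]+y0),e[1],e[2],cv2.contourArea(c),c+[x0,y0]
E
python3 - <<'E'
from h import *
d=grab("wrist");o=manip.get_obs()
g=cv2.cvtColor(d["img"],cv2.COLOR_BGR2GRAY)
print(g[191,290:350:2],g[33,225:300:3])
for n,uv,r,z in(("washer",(320,191),30,.008),("tooth",(263,33),36,.01)):
  for thr in(125,140,155):
    b=blob(d,uv,r,thr);print(n,thr,b[:4],onz(d,*b[0],z))
b=proj(d,[.5729,.0564,.026]);t=proj(d,[.5729,.0564,.074]);print("post pred",b,t)
print("tip ray",onz(d,96,309,.074),"washer outer mm scale")
s=np.array([1,0]);
E
```

```text
[ 83  79  80  79 101 149 156 159 162 166 129 122 126 125 105  81  80  81
  79 102 149 157 161 163 168 124 122 125 123 120] [ 81  78  82  79  76  87 153 167 199 176 128 128  97 102 102 100  99 183
 199 201 200 115 128 145 151]
washer 125 ((326.66877365112305, 188.91806411743164), (48.76001739501953, 57.01136016845703), 50.50724792480469, 1358.0) [0.56105078 0.29740938]
washer 140 ((319.3553638458252, 190.57153129577637), (38.77062225341797, 40.203758239746094), 77.72489929199219, 1175.5) [0.56001421 0.28966439]
washer 155 ((319.50230598449707, 190.37042808532715), (36.78900909423828, 38.10305404663086), 70.42445373535156, 1008.0) [0.55986554 0.28988346]
tooth 125 ((269.9115676879883, 25.28788185119629), (75.69671630859375, 102.1409683227539), 139.38201904296875, 3655.0) [0.40224284 0.30169687]
tooth 140 ((269.6219253540039, 24.518733978271484), (75.154052734375, 101.58291625976562), 140.6012420654297, 3363.0) [0.40159874 0.30169484]
tooth 155 ((264.1261215209961, 32.0096549987793), (55.20624542236328, 63.41315460205078), 168.560791015625, 2144.0) [0.40526658 0.29478497]
post pred [121.29248381 279.85225791] [ 86.81038319 309.06215707]
tip ray [0.57582241 0.06432463] washer outer mm scale
```

Emit:
apply_moves:
  targets:
    - {"linear":[-0.05,0.2,2.5],"rotation":[0,0,0],"fingers":0.5}
    - {"linear":[-0.05,0.2,2.5],"rotation":[0,0,0],"fingers":0.5}
    - {"linear":[-0.05,0.2,2.5],"rotation":[0,0,0],"fingers":0.5}
    - {"linear":[0,0.1,2.5],"rotation":[0,0,0],"fingers":0.5}
    - {"linear":[0,0,0],"rotation":[0,0,0],"fingers":0.5}

```text
t: 2.25
tool_pos: [0.5591, 0.2916, 0.0495]
eef_rot: [-179.8, -0.2, 159.3]
ft_force: [-0.9, -0.0, -0.9]
grip_width: 0.0638
```

Run:
```python
from h import *
d=grab("wrist","w2");o=manip.get_obs();print(o["t"],o["tool_pos"],o["eef_rot"])
uv=proj(d,[.56,.2897,.008]);print(uv)
g=cv2.cvtColor(d["img"],cv2.COLOR_BGR2GRAY);u,v=map(int,uv);print(g[v,u-50:u+50:4])
for thr in(140,150):
    b=blob(d,uv,55,thr);print(thr,b[:4],onz(d,*b[0],.008))
```

```text
2.3 [0.56027545 0.29201179 0.05130828] [-1.79916051e+02 -7.85061773e-02  1.59290317e+02]
[311.68058384 226.48116392]
[ 78  78  81  83  82 129 158 160 164 143 126 127 111  83  81  80 110 157
 167 166 147 123 124 122 121]
140 ((311.4295845031738, 226.02985763549805), (56.157447814941406, 59.81349563598633), 85.0437240600586, 2567.5) [0.55962057 0.28965551]
150 ((311.5975151062012, 226.0963897705078), (55.03575134277344, 58.70753860473633), 83.11820983886719, 2461.5) [0.55970883 0.28974802]
```

View pics/w2.png

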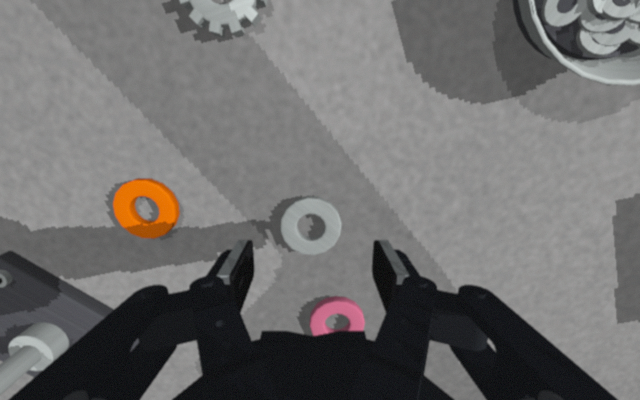

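Wrist close-up: washer at (311.5,226), midway between the jaws and matching the earlier estimate. I'll descend, narrow the fingers and feel for the bench.

Emit:
apply_moves:
  targets:
    - {"linear":[-0.05,-0.1,1.5],"rotation":[0,0,0],"fingers":0.25}
    - {"linear":[0,0,1.5],"rotation":[0,0,0],"fingers":0.25}
    - {"linear":[0,0,1.0],"rotation":[0,0,0],"fingers":0.25}
    - {"linear":[0,0,0.5],"rotation":[0,0,0],"fingers":0.25}
    - {"linear":[0,0,0],"rotation":[0,0,0],"fingers":0.25}

```text
t: 2.8
tool_pos: [0.5617, 0.2908, 0.0067]
eef_rot: [180.0, 0.0, 159.2]
ft_force: [0.2, -0.2, -0.5]
grip_width: 0.0538
```

Emit:
apply_moves:
  targets:
    - {"linear":[0,0,0.15],"rotation":[0,0,0],"fingers":0.25}
    - {"linear":[0,0,0.15],"rotation":[0,0,0],"fingers":0.25}

```text
t: 3.0
tool_pos: [0.5623, 0.2909, 0.0041]
eef_rot: [179.9, 0.1, 159.2]
ft_force: [0.1, 0.4, 0.2]
grip_width: 0.0534
```

Run:
```python
from h import *
a=grab("side","s3")["img"];o=manip.get_obs();print(o["t"],o["tool_pos"],o["eef_rot"],o["ft_force"])
b=grab("wrist")["img"]
c=cv2.resize(a[235:310,240:350],None,fx=5,fy=5,interpolation=cv2.INTER_CUBIC)
cv2.imwrite("pics/s3c.png",np.vstack([c,cv2.resize(b[180:300,200:430],(550,225))]))
```

```text
3.05 [0.56201442 0.29073831 0.00366241] [1.79965785e+02 3.06524509e-02 1.59212943e+02] [ 0.51529225  0.40878589 -0.09712145]
```

View pics/s3c.png

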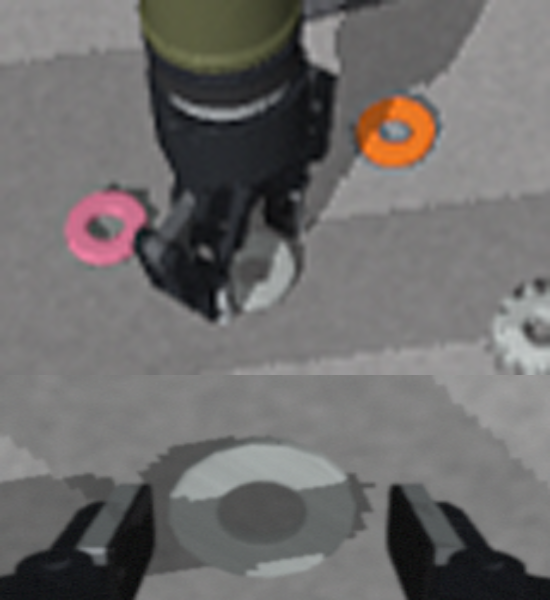

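Side and wrist view: the jaws straddle the washer with clear gaps on both sides. I'll correct about 1.5 mm along tool x and continue down gently.

Emit:
apply_moves:
  targets:
    - {"linear":[0.15,-0.05,0.2],"rotation":[0,0,0],"fingers":0.25}
    - {"linear":[0,0,0.1],"rotation":[0,0,0],"fingers":0.25}
    - {"linear":[0,0,0],"rotation":[0,0,0],"fingers":0.25}

```text
t: 3.4
tool_pos: [0.5598, 0.2905, 0.0001]
eef_rot: [-180.0, -0.0, 159.2]
ft_force: [0.2, -0.7, -0.0]
grip_width: 0.0535
```

Emit:
apply_moves:
  targets:
    - {"linear":[0,0,0.1],"rotation":[0,0,0],"fingers":0.25}
    - {"linear":[0,0,0],"rotation":[0,0,0],"fingers":0.25}

```text
t: 3.6
tool_pos: [0.56, 0.2906, -0.0008]
eef_rot: [-180.0, -0.0, 159.2]
ft_force: [0.1, 0.3, 0.2]
grip_width: 0.0534
```

Emit:
apply_moves:
  targets:
    - {"linear":[0,0,0.1],"rotation":[0,0,0],"fingers":0.25}
    - {"linear":[0,0,0],"rotation":[0,0,0],"fingers":0.25}

```text
t: 3.8
tool_pos: [0.56, 0.2906, -0.0018]
eef_rot: [-180.0, -0.0, 159.2]
ft_force: [0.3, -0.6, 1.1]
grip_width: 0.0535
```

Emit:
apply_moves:
  targets:
    - {"linear":[0,0,0.1],"rotation":[0,0,0],"fingers":0.25}
    - {"linear":[0,0,0],"rotation":[0,0,0],"fingers":0.15}
    - {"linear":[0,0,0],"rotation":[0,0,0],"fingers":0.08}
    - {"linear":[0,0,0],"rotation":[0,0,0],"fingers":-0.1}
    - {"linear":[0,0,0],"rotation":[0,0,0],"fingers":-0.1}
    - {"linear":[0,0,0],"rotation":[0,0,0],"fingers":-0.1}
  grip_force: 50

```text
t: 4.4
tool_pos: [0.5607, 0.2908, -0.0015]
eef_rot: [179.9, 0.1, 159.2]
ft_force: [-1.1, 0.2, 6.5]
grip_width: 0.0415
```

Emit:
apply_moves:
  targets:
    - {"linear":[0,0,-0.5],"rotation":[0,0,0],"fingers":-0.1}
    - {"linear":[0,0,-2],"rotation":[0,0,0],"fingers":-0.1}
    - {"linear":[0,0,-2.5],"rotation":[0,0,0],"fingers":-0.1}
    - {"linear":[0,0,-2.5],"rotation":[0,0,0],"fingers":-0.1}
    - {"linear":[0,0,0],"rotation":[0,0,0],"fingers":-0.1}

```text
t: 4.9
tool_pos: [0.5626, 0.292, 0.076]
eef_rot: [179.7, 0.3, 159.2]
ft_force: [0.4, 0.5, -0.5]
grip_width: 0.0411
```

Run:
```python
from h import *
a=grab("side","s4")["img"];o=manip.get_obs();print(o["t"],o["tool_pos"],o["eef_rot"],o["ft_force"],o["grip_width"])
b=grab("wrist","w4")["img"]
c=cv2.resize(a[205:315,250:350],None,fx=4,fy=4,interpolation=cv2.INTER_CUBIC)
cv2.imwrite("pics/s4c.png",np.hstack([c,cv2.resize(b[140:360,180:580],None,fx=1,fy=2)[:440]]))
```

```text
4.95 [0.5614947  0.2913834  0.07402551] [1.79831526e+02 1.49494640e-01 1.59215270e+02] [ 0.71338638 -0.19041909 -2.0685622 ] 0.041327430020848634
```

View pics/s4c.png

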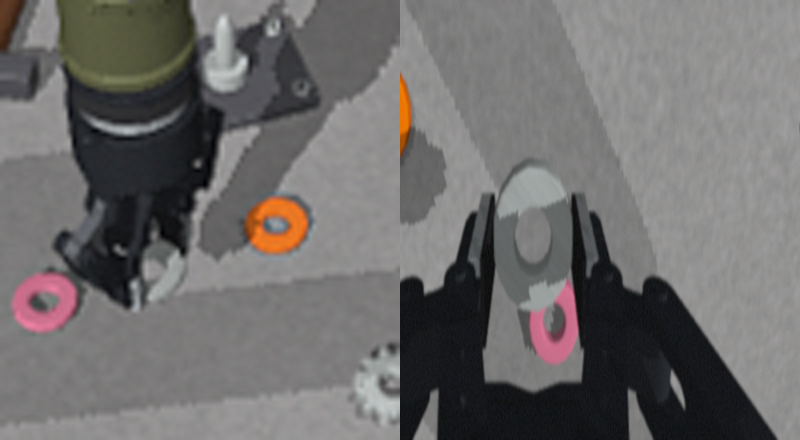

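The washer is held level between the pads, with its centre at about pixel (313,257). I'll raise it and hover beside the post, so the camera stands over the post.

Emit:
apply_moves:
  targets:
    - {"linear":[0,0,-2.5],"rotation":[0,0,0],"fingers":-0.1}
    - {"linear":[-2.2,-2.95,-2.5],"rotation":[0,0,0],"fingers":-0.1}
    - {"linear":[-2.2,-2.95,0],"rotation":[0,0,0],"fingers":-0.1}
    - {"linear":[-2.2,-2.95,0],"rotation":[0,0,0],"fingers":-0.1}
    - {"linear":[-2.2,-2.95,0],"rotation":[0,0,0],"fingers":-0.1}
    - {"linear":[-2.2,-2.95,0],"rotation":[0,0,0],"fingers":-0.1}
    - {"linear":[-2.2,-2.95,0],"rotation":[0,0,0],"fingers":-0.1}
    - {"linear":[-2.2,-2.95,0],"rotation":[0,0,0],"fingers":-0.1}

```text
t: 5.8
tool_pos: [0.6297, 0.0414, 0.1202]
eef_rot: [-179.9, -0.2, 159.2]
ft_force: [0.4, -0.6, -0.3]
grip_width: 0.0411
```

Emit:
apply_moves:
  targets:
    - {"linear":[0,0,0],"rotation":[0,0,0],"fingers":-0.1}
    - {"linear":[0,0,0],"rotation":[0,0,0],"fingers":-0.1}
    - {"linear":[0,0,0],"rotation":[0,0,0],"fingers":-0.1}

```text
t: 6.1
tool_pos: [0.6297, 0.0435, 0.121]
eef_rot: [-180.0, -0.1, 159.2]
ft_force: [1.0, 0.2, 0.2]
grip_width: 0.0415
```

Run:
```python
from h import *
d=grab("wrist","w5");o=manip.get_obs();print(o["t"],o["tool_pos"],o["eef_rot"],o["ft_force"],o["grip_width"])
print(np.round(d["T"],4).tolist())
for z in(.026,.074):print(z,proj(d,[.575,.062,z]))
```

```text
6.15 [0.62989299 0.04394876 0.1213829 ] [-1.79973298e+02 -1.06951266e-01  1.59287950e+02] [-0.4145878   0.1271639  -1.42638097] 0.04135163050358948
[[0.3543, 0.8976, 0.2623, 0.5619], [0.9351, -0.34, -0.0998, 0.0687], [-0.0004, 0.2806, -0.9598, 0.2633], [0.0, 0.0, 0.0, 1.0]]
0.026 [310.87522339 135.2168179 ]
0.074 [310.38729455 139.79571914]
```

View pics/w5.png

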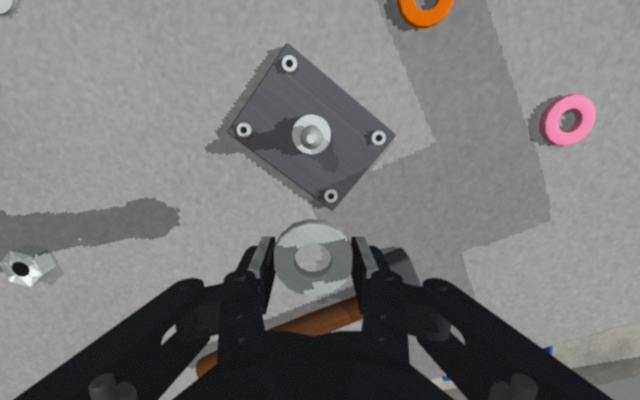

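Wrist view: boss at (311,134), post tip at about (313,137), held washer at about (313,257). I'll fit both and difference them in the same camera.

```bash
cat >> h.py <<'E'
from scipy.spatial.transform import Rotation as Ro
def totool(o,dw):
    return Ro.from_euler("xyz",o["eef_rot"],degrees=True).inv().apply(dw)*100
E
python3 - <<'E'
from h import *
d=grab("wrist");o=manip.get_obs();p=o["tool_pos"]
for thr in(110,125,140):
    b=blob(d,(311,134),24,thr);B=onz(d,*b[0],.026);print("boss",thr,b[:4],B)
g=cv2.cvtColor(d["img"],cv2.COLOR_BGR2GRAY)
print("tip rows",g[130:145,304:322:1])
c=g[205:310,260:366]; 
for p2 in(18,25):
  h=cv2.HoughCircles(cv2.resize(c,None,fx=4,fy=4,interpolation=cv2.INTER_CUBIC),cv2.HOUGH_GRADIENT,1.5,40,param1=80,param2=p2,minRadius=50,maxRadius=190)
  if h is not None:
    for x,y,r in h[0][:6]:print("hough",x/4+260,y/4+205,r/4)
e=cv2.Canny(g,40,90)[205:310,260:366];cv2.imwrite("pics/e5.png",e)
z=p[2]+.0065+.004
print("col",g[215:302:2,313]);print("row",g[257,270:358:2])
print("top TCP px",proj(d,[*p[:2],z]))
E
```

```text
boss 110 ((310.8846912384033, 133.48844146728516), (39.17572784423828, 41.1115608215332), 6.481409072875977, 1216.0) [0.57392352 0.06280527]
boss 125 ((310.8228931427002, 133.53455924987793), (38.4840087890625, 40.258975982666016), 5.079179763793945, 1173.5) [0.57394018 0.06274438]
boss 140 ((310.6198329925537, 133.57006645202637), (38.551326751708984, 39.59527587890625), 12.73956298828125, 807.0) [0.57390764 0.06257749]
tip rows [[110 115 121 130 135 140 149 161 165 167 166 165 167 169 169 185 197 205]
 [113 117 122 130 139 144 155 166 170 172 173 172 172 170 171 175 188 200]
 [113 117 122 133 141 148 158 172 175 180 182 179 178 173 174 173 182 195]
 [114 119 124 134 146 157 171 180 184 187 189 186 181 177 176 173 177 186]
 [114 117 127 143 162 179 190 193 197 197 196 191 183 180 179 173 174 177]
 [116 121 138 165 190 196 201 202 203 202 199 195 189 183 180 175 171 171]
 [112 127 161 189 202 208 204 204 204 204 203 198 188 183 180 174 169 167]
 [112 131 178 201 209 207 205 204 205 205 202 198 191 182 176 174 167 166]
 [108 132 180 204 206 206 204 205 205 205 202 195 188 181 174 171 
[... 546 characters left out ...]
5 46.85
hough 300.6875 264.8125 38.5625
hough 328.4375 260.3125 33.0875
hough 319.4375 253.5625 46.025
hough 312.3125 263.6875 40.25
hough 305.1875 254.6875 31.849998
hough 319.4375 253.5625 46.025
hough 330.3125 253.1875 29.2625
hough 329.1875 267.8125 34.6625
hough 301.0625 267.0625 39.8375
col [161 161 126 109 139 177 176 172 171 172 173 173 171 167 158 157 157 152
 152 157 158 155 152 154 158 156 154 151 125  85  88  96 112 118 163 147
 120 147 164 163 161 164 158 114]
row [ 31  15  94 109 105 108 108 109 107 106 107 106 102 152 152 152 154 154
 151 152 153 154 156 158 158 153 136 134 134 131 117  99 107 109 109 109
 109 108 106 107 110  72  14  20]
top TCP px [314.31139761 261.47580522]
```

Emit:
apply_moves:
  targets:
    - {"linear":[2,-0.06,0.5],"rotation":[0,0,0],"fingers":-0.1}
    - {"linear":[2,-0.06,1],"rotation":[0,0,0],"fingers":-0.1}
    - {"linear":[1.9,-0.06,1],"rotation":[0,0,0],"fingers":-0.1}
    - {"linear":[0,0,1],"rotation":[0,0,0],"fingers":-0.1}
    - {"linear":[0,0,0],"rotation":[0,0,0],"fingers":-0.1}
    - {"linear":[0,0,0],"rotation":[0,0,0],"fingers":-0.1}

```text
t: 6.8
tool_pos: [0.576, 0.0626, 0.0875]
eef_rot: [180.0, 0.1, 159.3]
ft_force: [0.5, -0.5, -0.6]
grip_width: 0.0413
```

Emit:
apply_moves:
  targets:
    - {"linear":[0,0,0.5],"rotation":[0,0,0],"fingers":-0.1}
    - {"linear":[0,0,0.5],"rotation":[0,0,0],"fingers":-0.1}
    - {"linear":[0,0,0.3],"rotation":[0,0,0],"fingers":-0.1}
    - {"linear":[0,0,0],"rotation":[0,0,0],"fingers":-0.1}

```text
t: 7.2
tool_pos: [0.5747, 0.062, 0.0736]
eef_rot: [-180.0, -0.1, 159.2]
ft_force: [-0.6, -0.2, -0.9]
grip_width: 0.0417
```

Run:
```python
from h import *
a=grab("side","s6")["img"];o=manip.get_obs();print(o["t"],o["tool_pos"],o["eef_rot"],o["ft_force"],o["grip_width"],o["wrist_torque"])
b=grab("wrist","w6")["img"]
c=cv2.resize(a[150:260,255:355],None,fx=4,fy=4,interpolation=cv2.INTER_CUBIC)
cv2.imwrite("pics/s6c.png",np.hstack([c,cv2.resize(b[190:310,250:375],None,fx=3.2,fy=3.67)[:440]]))
```

```text
7.25 [0.57482361 0.06199721 0.07391785] [-1.79980869e+02 -3.70405086e-02  1.59195718e+02] [ 0.39186022  0.03266521 -1.65297734] 0.041147936382961436 [0.00498514 0.07355459 0.03170264]
```

View pics/s6c.png

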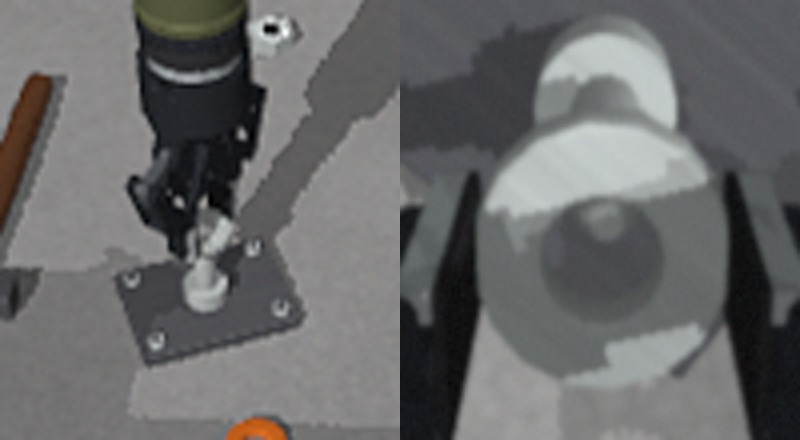

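Crop: the post tip shows through the bore at about px (313,250), column-aligned. I nudge 1 mm along tool x and lower in steps.

Emit:
apply_moves:
  targets:
    - {"linear":[0.1,0,0.3],"rotation":[0,0,0],"fingers":-0.1}
    - {"linear":[0,0,0.3],"rotation":[0,0,0],"fingers":-0.1}
    - {"linear":[0,0,0.3],"rotation":[0,0,0],"fingers":-0.1}
    - {"linear":[0,0,0],"rotation":[0,0,0],"fingers":-0.1}

```text
t: 7.7
tool_pos: [0.5736, 0.0625, 0.0647]
eef_rot: [-180.0, -0.1, 159.2]
ft_force: [0.4, -0.1, -0.7]
grip_width: 0.0414
```

Emit:
apply_moves:
  targets:
    - {"linear":[0,0,0.3],"rotation":[0,0,0],"fingers":-0.1}
    - {"linear":[0,0,0.3],"rotation":[0,0,0],"fingers":-0.1}
    - {"linear":[0,0,0],"rotation":[0,0,0],"fingers":-0.1}

```text
t: 8.0
tool_pos: [0.5736, 0.0625, 0.0588]
eef_rot: [-180.0, -0.0, 159.2]
ft_force: [-0.1, 0.8, -0.8]
grip_width: 0.0415
```

Run:
```python
from h import *
d=grab("wrist","w7");o=manip.get_obs();print(o["t"],o["tool_pos"],o["eef_rot"],o["ft_force"],o["grip_width"],o["wrist_torque"])
g=cv2.cvtColor(d["img"],cv2.COLOR_BGR2GRAY)
print(proj(d,[.5739,.0625,.074]))
for r in (246,250,254,258,262):print(r,g[r,285:341:2])
```

```text
8.05 [0.57381064 0.06250024 0.05899284] [-1.79983003e+02 -3.10573746e-02  1.59211400e+02] [-0.44200328  0.21934863 -1.20880433] 0.04147641736118897 [-0.0112287   0.01996408  0.04512689]
[314.06575584 266.04133573]
246 [193 192 190 190 189 166 161 137 118  91  91 108 113 109 108 109 104 101
  95 109 121 136 136 136 133 135 137 135]
250 [134 133 132 133 130 129 101  81  98 104 108 114 117 116 114 115 110 104
  99  95  87  98 126 136 138 134 133 135]
254 [134 136 133 134 128  97  74  80  98 104 111 113 119 120 117 115 112 107
 100  93  91  84  82 118 135 137 137 138]
258 [105 106 128 133 117  78  72  76  95 104 108 116 123 124 122 121 117 109
 101  91  86  83  78  92 129 135 136 137]
262 [107 105 106 130 115  81  74  71  82  95 106 115 125 133 134 135 128 109
  98  90  80  84  85 101 127 126 116 116]
```

No force and the post runs through the bore. Continuing down.

Emit:
apply_moves:
  targets:
    - {"linear":[0,0,0.6],"rotation":[0,0,0],"fingers":-0.1}
    - {"linear":[0,0,0.6],"rotation":[0,0,0],"fingers":-0.1}
    - {"linear":[0,0,0.6],"rotation":[0,0,0],"fingers":-0.1}
    - {"linear":[0,0,0.6],"rotation":[0,0,0],"fingers":-0.1}
    - {"linear":[0,0,0.6],"rotation":[0,0,0],"fingers":-0.1}
    - {"linear":[0,0,0],"rotation":[0,0,0],"fingers":-0.1}

```text
t: 8.65
tool_pos: [0.5731, 0.0624, 0.0281]
eef_rot: [-179.9, -0.1, 159.2]
ft_force: [-1.0, -0.8, 0.1]
grip_width: 0.0415
```

Emit:
apply_moves:
  targets:
    - {"linear":[0,0,0.2],"rotation":[0,0,0],"fingers":-0.1}
    - {"linear":[0,0,0.1],"rotation":[0,0,0],"fingers":-0.1}
    - {"linear":[0,0,0],"rotation":[0,0,0],"fingers":-0.1}

```text
t: 8.95
tool_pos: [0.5742, 0.0626, 0.0264]
eef_rot: [180.0, 0.0, 159.2]
ft_force: [-0.3, -1.5, -1.1]
grip_width: 0.0414
```

Emit:
apply_moves:
  targets:
    - {"linear":[0,0,0.1],"rotation":[0,0,0],"fingers":-0.1}
    - {"linear":[0,0,0],"rotation":[0,0,0],"fingers":-0.1}

```text
t: 9.15
tool_pos: [0.5741, 0.0625, 0.0254]
eef_rot: [180.0, 0.0, 159.2]
ft_force: [-0.7, 0.1, 0.2]
grip_width: 0.0413
```

Emit:
apply_moves:
  targets:
    - {"linear":[0,0,0.1],"rotation":[0,0,0],"fingers":-0.1}
    - {"linear":[0,0,0],"rotation":[0,0,0],"fingers":-0.1}

```text
t: 9.35
tool_pos: [0.5743, 0.0626, 0.0245]
eef_rot: [180.0, 0.0, 159.2]
ft_force: [-0.0, 0.1, 0.1]
grip_width: 0.0415
```

Emit:
apply_moves:
  targets:
    - {"linear":[0,0,0.05],"rotation":[0,0,0],"fingers":-0.1}
    - {"linear":[0,0,0],"rotation":[0,0,0],"fingers":-0.1}

```text
t: 9.55
tool_pos: [0.5742, 0.0626, 0.0244]
eef_rot: [180.0, 0.0, 159.2]
ft_force: [-1.1, 0.6, 5.0]
grip_width: 0.0414
```

Emit:
apply_moves:
  targets:
    - {"linear":[0,0,0.05],"rotation":[0,0,0],"fingers":-0.1}
    - {"linear":[0,0,0],"rotation":[0,0,0],"fingers":-0.1}

```text
t: 9.75
tool_pos: [0.5743, 0.0626, 0.0244]
eef_rot: [180.0, 0.0, 159.2]
ft_force: [-2.7, 0.0, 8.2]
grip_width: 0.0415
```

Contact at TCP z 0.0244, right where the seat should be. I release, rise, and take pictures for later.

Emit:
apply_moves:
  targets:
    - {"linear":[0,0,0],"rotation":[0,0,0],"fingers":0.1}
    - {"linear":[0,0,0],"rotation":[0,0,0],"fingers":0.4}
    - {"linear":[0,0,0],"rotation":[0,0,0],"fingers":0.5}
    - {"linear":[0,0,-1],"rotation":[0,0,0],"fingers":0.5}
    - {"linear":[0,0,-3],"rotation":[0,0,0],"fingers":0.5}
    - {"linear":[0,0,-3],"rotation":[0,0,0],"fingers":0.5}
    - {"linear":[0,0,-3],"rotation":[0,0,0],"fingers":0.5}

```text
t: 10.45
tool_pos: [0.5739, 0.0625, 0.1248]
eef_rot: [-180.0, -0.0, 159.2]
ft_force: [0.6, -0.8, -0.5]
grip_width: 0.0643
```

Emit:
apply_moves:
  targets:
    - {"linear":[3.43,2.24,0],"rotation":[0,0,0],"fingers":0.5}
    - {"linear":[3.43,2.24,0],"rotation":[0,0,0],"fingers":0.5}
    - {"linear":[3.43,2.24,0],"rotation":[0,0,0],"fingers":0.5}
    - {"linear":[3.43,2.24,0],"rotation":[0,0,0],"fingers":0.5}
    - {"linear":[3.43,2.24,0],"rotation":[0,0,0],"fingers":0.5}
    - {"linear":[3.43,2.24,0],"rotation":[0,0,0],"fingers":0.5}
    - {"linear":[3.43,2.24,0.5],"rotation":[0,0,0],"fingers":0.5}
    - {"linear":[0,0,0],"rotation":[0,0,0],"fingers":0.5}

```text
t: 11.25
tool_pos: [0.4024, 0.2974, 0.1185]
eef_rot: [180.0, -0.1, 159.6]
ft_force: [0.6, -0.9, 0.0]
grip_width: 0.0638
```

Run:
```python
from h import *
a=grab("side")["img"];d=grab("wrist","w8");o=manip.get_obs();print(o["t"],o["tool_pos"],o["eef_rot"],o["ft_force"])
p=proj(d,[.4053,.2948,.01]);u,v=map(int,p);print(p)
c=cv2.resize(a[185:255,265:345],None,fx=5,fy=5,interpolation=cv2.INTER_CUBIC)
cv2.imwrite("pics/m8.png",np.hstack([c,cv2.resize(d["img"][v-45:v+45,u-50:u+50],None,fx=3.89,fy=3.89)[:350]]))
g=cv2.cvtColor(d["img"],cv2.COLOR_BGR2GRAY);print(g[v,u-50:u+50:3])
```

```text
11.35 [0.40486098 0.29489616 0.1187281 ] [-1.79994442e+02  3.74962563e-02  1.59347972e+02] [-0.3896219  -0.47761277 -0.16615693]
[312.86213202 199.27160762]
[125 124 127 128 124 110  80  83  87 104 150 159 164 162 130 136  88 103
 102 102 107 186 190 194 153 129 151 152 155 152 153 148 146 149]
```

View pics/m8.png

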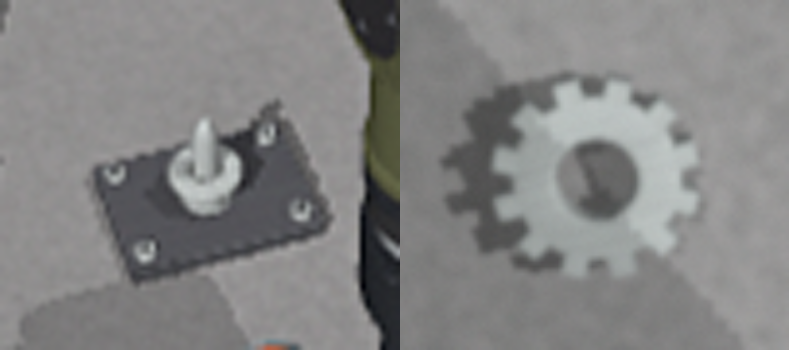

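The washer sits flat on the boss. Toothed ring is centred at px (313,199.5), with tooth gaps facing the jaws within about 2°, so each pad will bear on two teeth. I go down in place.

Emit:
apply_moves:
  targets:
    - {"linear":[0,0,3],"rotation":[0,0,0],"fingers":0.45}
    - {"linear":[0,0,3],"rotation":[0,0,0],"fingers":0.45}
    - {"linear":[0,0,2],"rotation":[0,0,0],"fingers":0.45}
    - {"linear":[0,0,1],"rotation":[0,0,0],"fingers":0.4}
    - {"linear":[0,0,0],"rotation":[0,0,0],"fingers":0.4}
    - {"linear":[0,0,0],"rotation":[0,0,0],"fingers":0.4}

```text
t: 11.95
tool_pos: [0.4063, 0.2942, 0.029]
eef_rot: [180.0, 0.0, 159.1]
ft_force: [-0.4, 0.2, 0.3]
grip_width: 0.0594
```

Run:
```python
from h import *
d=grab("wrist","w9");o=manip.get_obs();print(o["t"],o["tool_pos"],o["eef_rot"],o["ft_force"],totool(o,np.array([.4053,.2948,0])-o["tool_pos"]))
p=proj(d,[.4053,.2948,.01]);u,v=map(int,p);print(p)
g=cv2.cvtColor(d["img"],cv2.COLOR_BGR2GRAY);print(g[v,u-60:u+60:2]);print(g[v-60:v+60:2,u])
```

```text
12.0 [0.40648929 0.29458293 0.02935516] [1.79905448e+02 6.81671396e-02 1.59162957e+02] [-0.26973308 -0.31041975  0.22628462] [ 0.12236461 -0.02686134  2.93533263]
[314.03922551 235.93100783]
[ 82  79  81  79  79  79  81  85  86  86  85  86  90  97 102 102 101 102
 101 104 104  94 100 132 134 134 138 131  91  84  83  81  83  81  82  82
  80  87 143 173 191 191 196 195 197 198 131 122 136 159 160 157 154 154
 154 155 156 155 156 158]
[148 150 154 153 152 154 156 154 154 151 149 123 104  98  96 132 197 197
 193 190 182 167 163 136  85  83  85  83  81  83  83  83  83  81  81  77
  84  94  93 106 106 104 145 163 165 143 127 129 127 128 130 132 129 128
 129 131 130 129 128 129]
```

Emit:
apply_moves:
  targets:
    - {"linear":[0.1,0,1],"rotation":[0,0,0],"fingers":0.4}
    - {"linear":[0,0,1],"rotation":[0,0,0],"fingers":0.4}
    - {"linear":[0,0,0.7],"rotation":[0,0,0],"fingers":0.4}
    - {"linear":[0,0,0.2],"rotation":[0,0,0],"fingers":0.4}
    - {"linear":[0,0,0],"rotation":[0,0,0],"fingers":0.25}
    - {"linear":[0,0,0],"rotation":[0,0,0],"fingers":0.2}
    - {"linear":[0,0,0],"rotation":[0,0,0],"fingers":0.05}
    - {"linear":[0,0,0],"rotation":[0,0,0],"fingers":0.05}
  grip_force: 50

```text
t: 12.8
tool_pos: [0.4044, 0.2949, 0.0]
eef_rot: [180.0, 0.0, 159.2]
ft_force: [-1.4, -1.1, 4.5]
grip_width: 0.0465
```

Emit:
apply_moves:
  targets:
    - {"linear":[0,0,0],"rotation":[0,0,0],"fingers":0.05}
    - {"linear":[0,0,0],"rotation":[0,0,0],"fingers":0.05}

```text
t: 13.0
tool_pos: [0.4044, 0.2949, 0.0]
eef_rot: [180.0, 0.0, 159.2]
ft_force: [-1.2, -1.1, 5.5]
grip_width: 0.0465
```

Emit:
apply_moves:
  targets:
    - {"linear":[0,0,-1],"rotation":[0,0,0],"fingers":0.05}
    - {"linear":[0,0,-3],"rotation":[0,0,0],"fingers":0.05}
    - {"linear":[0,0,-4],"rotation":[0,0,0],"fingers":0.05}
    - {"linear":[-1.5,-1,-3],"rotation":[0,0,0],"fingers":0.05}
    - {"linear":[-3.5,-2.3,-1],"rotation":[0,0,0],"fingers":0.05}
    - {"linear":[-3.5,-2.3,0],"rotation":[0,0,0],"fingers":0.05}
    - {"linear":[-3.5,-2.3,0],"rotation":[0,0,0],"fingers":0.05}

```text
t: 13.7
tool_pos: [0.4898, 0.1774, 0.1208]
eef_rot: [179.9, 0.1, 159.3]
ft_force: [0.9, 1.5, -2.0]
grip_width: 0.0464
```

Emit:
apply_moves:
  targets:
    - {"linear":[-3.5,-2.3,0],"rotation":[0,0,0],"fingers":0.05}
    - {"linear":[-3.5,-2.3,0],"rotation":[0,0,0],"fingers":0.05}
    - {"linear":[-3,-1.9,0],"rotation":[0,0,0],"fingers":0.05}
    - {"linear":[-2,-1.3,0],"rotation":[0,0,0],"fingers":0.05}
    - {"linear":[0,0,0],"rotation":[0,0,0],"fingers":0.05}
    - {"linear":[0,0,0],"rotation":[0,0,0],"fingers":0.05}

```text
t: 14.3
tool_pos: [0.5729, 0.0624, 0.1194]
eef_rot: [180.0, -0.0, 159.1]
ft_force: [-0.4, 0.2, -0.6]
grip_width: 0.0467
```

Run:
```python
from h import *
d=grab("wrist","w10");o=manip.get_obs();print(o["t"],o["tool_pos"],o["eef_rot"],o["ft_force"],o["grip_width"],totool(o,np.array([.5741,.0626,0])-o["tool_pos"]))
print(proj(d,[*o["tool_pos"][:2],o["tool_pos"][2]+.01]))
g=cv2.cvtColor(d["img"],cv2.COLOR_BGR2GRAY)
for r in(255,260,265):print(r,g[r,265:361:2])
for c in (308,313,318):print(c,g[205:320:2,c])
```

```text
14.35 [0.57234015 0.06294474 0.1193487 ] [ 1.79997508e+02 -5.50083839e-02  1.59205539e+02] [ 0.70284369  0.59862271 -1.18335711] 0.046301907278746716 [-0.18821816  0.02972999 11.93469617]
[314.53809716 259.39222848]
255 [ 30  29  93 104 105 103 104 103 104 106 105 105 104 106 101 109 151 149
 148 155 141 131 119 102 102  93  73  65  49  46  69 152 125  97 106 105
 106 105 105 105 105 105 102 104 103 106  69  15]
260 [ 24  20  53  94 101 102 103 103  99 102 101 103 103 102  97 101 151 157
 154 151 152 155 158 142 140  95  88  84  77  67  61  71 112  89 100 103
 103 104 104 104 107 105 105  88  79  42  21  16]
265 [ 20  15  25  70  81  95 103 104 105 105 107 105 103 104 100  81  91 144
 150 147 145 151 153 156 147 130 129 132 134 127 124 100  79  84 103 104
 104 105 103 103 102 103 102  92  82  77  27   6]
308 [102 102  88  84  83  86  84  84  83  86  93 118 166 166 165 164 163 161
 164 166 142  90  82 103 105 131 155 158 158 155 149 148 143 106  84  82
  85  97 107 102 105 103 104 102 139 164 165 160 157 148 146 147 148 150
 153 147 148 148]
313 [111 102 105 106 108 113 117 125 126  85  89 139 170 164 164 165 164 164
 165 163 119  77  77  84  87 102 102 125 143 132 147 156 142 123  85  88
  85  89 105 106 105 106 101 112 162 159 151 148 149 149 150 145 148 151
 151 150 144 142]
318 [131 127 131 134 126 108  96 119 143 154 164 166 168 166 165 165 162 165
 164 158 103  77  74  72  75  69  81 100  90 127 132 131 129 103  83  86
  85  94 106 105 144 153 129 146 163 149 139 131 127 145 153 152 145 148
 154 150 151 151]
```

Emit:
apply_moves:
  targets:
    - {"linear":[-0.1,0,1.5],"rotation":[0,0,0],"fingers":0.05}
    - {"linear":[0,0,1.5],"rotation":[0,0,0],"fingers":0.05}
    - {"linear":[0,0,0.7],"rotation":[0,0,0],"fingers":0.05}
    - {"linear":[0,0,0],"rotation":[0,0,0],"fingers":0.05}
    - {"linear":[0,0,0],"rotation":[0,0,0],"fingers":0.05}

```text
t: 14.85
tool_pos: [0.5737, 0.063, 0.0827]
eef_rot: [180.0, 0.0, 159.3]
ft_force: [-0.5, -0.5, -1.2]
grip_width: 0.0463
```

Run:
```python
from h import *
for i in range(3):
  o=manip.get_obs();print(o["t"],o["tool_pos"],o["eef_rot"],o["ft_force"],totool(o,np.array([.5740,.0626,0])-o["tool_pos"]));grab("wrist","w11")
```

```text
14.85 [0.57372537 0.06297996 0.08268992] [1.79994508e+02 2.52717523e-03 1.59267924e+02] [-0.45705148 -0.50280586 -1.23373619] [-0.0387705  -0.02660684  8.26899135]
14.9 [0.5741401  0.06286528 0.08297799] [1.79974051e+02 4.34336605e-02 1.59251318e+02] [-0.02151485  0.73592946  0.13888929] [ 0.00999383 -0.03352847  8.2977799 ]
14.95 [0.57440026 0.06275189 0.08314703] [1.79961701e+02 7.09285536e-02 1.59241332e+02] [-0.14471642 -1.03101225 -1.08509137] [ 0.04233664 -0.03394748  8.31463585]
```

Emit:
apply_moves:
  targets:
    - {"linear":[0.1,0,0.3],"rotation":[0,0,0],"fingers":0.05}
    - {"linear":[0,0,0.3],"rotation":[0,0,0],"fingers":0.05}
    - {"linear":[0,0,0.3],"rotation":[0,0,0],"fingers":0.05}
    - {"linear":[0,0,0.3],"rotation":[0,0,0],"fingers":0.05}
    - {"linear":[0,0,0],"rotation":[0,0,0],"fingers":0.05}

```text
t: 15.5
tool_pos: [0.5725, 0.0626, 0.0696]
eef_rot: [-180.0, -0.1, 159.2]
ft_force: [0.2, -0.4, -2.4]
grip_width: 0.0463
```

Emit:
apply_moves:
  targets:
    - {"linear":[0,0,0.3],"rotation":[0,0,0],"fingers":0.05}
    - {"linear":[0,0,0.3],"rotation":[0,0,0],"fingers":0.05}
    - {"linear":[0,0,0.3],"rotation":[0,0,0],"fingers":0.05}
    - {"linear":[0,0,0],"rotation":[0,0,0],"fingers":0.05}

```text
t: 15.9
tool_pos: [0.5725, 0.0627, 0.0607]
eef_rot: [-180.0, -0.1, 159.2]
ft_force: [-0.2, 0.7, -0.5]
grip_width: 0.0464
```

Run:
```python
from h import *
d=grab("wrist","w12");o=manip.get_obs();print(o["t"],o["tool_pos"],o["eef_rot"],o["ft_force"],o["wrist_torque"],totool(o,np.array([.5740,.0626,0])-o["tool_pos"]))
g=cv2.cvtColor(d["img"],cv2.COLOR_BGR2GRAY)
for r in(252,256,260):print(r,g[r,285:341:2])
```

```text
15.95 [0.57268029 0.06270108 0.06095983] [-1.79980241e+02 -3.56208832e-02  1.59213334e+02] [-0.06576634  0.15420593 -0.16267671] [ 0.02601688 -0.00367515  0.00293019] [-0.13075775  0.03948734  6.09588959]
252 [137 135 133 133 134 130 136 141 108 103 106 112 115 120 116 115 111 106
 101  91  90  90 126 135 134 134 135 133]
256 [135 135 134 133 128 125 161 161 111 103 109 114 119 121 120 118 117 109
  98  94  87  90 146 133 136 138 136 136]
260 [125 131 131 134 119  90 134 158 120  98 107 112 121 125 125 123 118 109
  97  92  88  92 141 101 132 133 111 104]
```

Emit:
apply_moves:
  targets:
    - {"linear":[0,0,0.6],"rotation":[0,0,0],"fingers":0.05}
    - {"linear":[0,0,0.6],"rotation":[0,0,0],"fingers":0.05}
    - {"linear":[0,0,0.6],"rotation":[0,0,0],"fingers":0.05}
    - {"linear":[0,0,0.4],"rotation":[0,0,0],"fingers":0.05}
    - {"linear":[0,0,0.2],"rotation":[0,0,0],"fingers":0.05}
    - {"linear":[0,0,0],"rotation":[0,0,0],"fingers":0.05}

```text
t: 16.55
tool_pos: [0.5726, 0.0627, 0.0368]
eef_rot: [-180.0, -0.0, 159.2]
ft_force: [-0.4, -1.1, -0.6]
grip_width: 0.0468
```

Emit:
apply_moves:
  targets:
    - {"linear":[0,0,0.1],"rotation":[0,0,0],"fingers":0.05}
    - {"linear":[0,0,0],"rotation":[0,0,0],"fingers":0.05}

```text
t: 16.75
tool_pos: [0.5731, 0.0628, 0.0364]
eef_rot: [180.0, 0.0, 159.2]
ft_force: [0.1, -0.4, -0.9]
grip_width: 0.0467
```

Emit:
apply_moves:
  targets:
    - {"linear":[0,0,0.1],"rotation":[0,0,0],"fingers":0.05}
    - {"linear":[0,0,0],"rotation":[0,0,0],"fingers":0.05}

```text
t: 16.95
tool_pos: [0.573, 0.0627, 0.0353]
eef_rot: [180.0, 0.0, 159.2]
ft_force: [-0.9, 0.5, -1.9]
grip_width: 0.0466
```

Emit:
apply_moves:
  targets:
    - {"linear":[0,0,0.1],"rotation":[0,0,0],"fingers":0.05}
    - {"linear":[0,0,0],"rotation":[0,0,0],"fingers":0.05}

```text
t: 17.15
tool_pos: [0.5729, 0.0627, 0.0342]
eef_rot: [-180.0, -0.0, 159.2]
ft_force: [-0.4, -0.8, -0.8]
grip_width: 0.0468
```

Emit:
apply_moves:
  targets:
    - {"linear":[0,0,0.05],"rotation":[0,0,0],"fingers":0.05}
    - {"linear":[0,0,0],"rotation":[0,0,0],"fingers":0.05}

```text
t: 17.35
tool_pos: [0.573, 0.0627, 0.0341]
eef_rot: [180.0, 0.0, 159.2]
ft_force: [-0.5, -0.0, 1.4]
grip_width: 0.0469
```

Emit:
apply_moves:
  targets:
    - {"linear":[0,0,0.05],"rotation":[0,0,0],"fingers":0.05}
    - {"linear":[0,0,0],"rotation":[0,0,0],"fingers":0.05}

```text
t: 17.55
tool_pos: [0.573, 0.0627, 0.0341]
eef_rot: [180.0, 0.0, 159.2]
ft_force: [-2.8, 0.1, 6.3]
grip_width: 0.0463
```

Seated at TCP z 0.0341 (expected 0.034). I release, rise, and move to the collar.

Emit:
apply_moves:
  targets:
    - {"linear":[0,0,0],"rotation":[0,0,0],"fingers":0.25}
    - {"linear":[0,0,0],"rotation":[0,0,0],"fingers":0.5}
    - {"linear":[0,0,0],"rotation":[0,0,0],"fingers":0.5}
    - {"linear":[0,0,-1],"rotation":[0,0,0],"fingers":0.5}
    - {"linear":[0,0,-3],"rotation":[0,0,0],"fingers":0.5}
    - {"linear":[0,0,-3.5],"rotation":[0,0,0],"fingers":0.5}
    - {"linear":[0,0,-3],"rotation":[0,0,0],"fingers":0.5}

```text
t: 18.25
tool_pos: [0.5732, 0.0628, 0.1404]
eef_rot: [180.0, 0.1, 159.2]
ft_force: [0.7, -0.9, -0.7]
grip_width: 0.0643
```

Emit:
apply_moves:
  targets:
    - {"linear":[-0.16,-3.8,0],"rotation":[0,0,0],"fingers":0.5}
    - {"linear":[-0.16,-3.8,0],"rotation":[0,0,0],"fingers":0.5}
    - {"linear":[-0.16,-3.8,0],"rotation":[0,0,0],"fingers":0.5}
    - {"linear":[-0.16,-3.8,0],"rotation":[0,0,0],"fingers":0.5}
    - {"linear":[-0.16,-3.8,0],"rotation":[0,0,0],"fingers":0.5}
    - {"linear":[-0.16,-3.8,0],"rotation":[0,0,0],"fingers":0.5}
    - {"linear":[-0.16,-3.8,0],"rotation":[0,0,0],"fingers":0.5}

```text
t: 18.95
tool_pos: [0.4886, -0.1914, 0.1391]
eef_rot: [180.0, 0.1, 159.2]
ft_force: [0.6, 0.1, 0.1]
grip_width: 0.0637
```

Emit:
apply_moves:
  targets:
    - {"linear":[-0.16,-3.8,0],"rotation":[0,0,0],"fingers":0.5}
    - {"linear":[-0.16,-3.8,0],"rotation":[0,0,0],"fingers":0.5}
    - {"linear":[-0.16,-3.8,0],"rotation":[0,0,0],"fingers":0.5}
    - {"linear":[0,0,0],"rotation":[0,0,0],"fingers":0.5}
    - {"linear":[0,0,0],"rotation":[0,0,0],"fingers":0.5}

```text
t: 19.45
tool_pos: [0.4528, -0.2988, 0.1387]
eef_rot: [180.0, 0.0, 159.1]
ft_force: [-0.2, 0.8, 0.4]
grip_width: 0.0642
```

Run:
```python
from h import *
a=grab("side","s13")["img"];d=grab("wrist","w13");o=manip.get_obs();print(o["t"],o["tool_pos"],o["eef_rot"],o["ft_force"])
p=proj(d,[.453,-.298,.024]);u,v=map(int,p);print(p)
for thr in(140,160,175,190):
    b=blob(d,p,55,thr);print(thr,b[:4],onz(d,*b[0],.024))
c=cv2.resize(a[185:255,265:345],None,fx=5,fy=5,interpolation=cv2.INTER_CUBIC)
cv2.imwrite("pics/m13.png",np.hstack([c,cv2.resize(d["img"][v-45:v+45,u-50:u+50],None,fx=3.89,fy=3.89)[:350]]))
```

```text
19.55 [ 0.45320192 -0.29739975  0.13852574] [ 1.79968341e+02 -6.39193361e-03  1.59253298e+02] [ 0.03142756 -0.07349876  0.00441005]
[313.17014782 195.76493913]
140 ((308.92877197265625, 193.1717643737793), (35.36383056640625, 36.73723602294922), 51.99483108520508, 972.0) [ 0.44918537 -0.30084909]
160 ((309.023250579834, 192.91534805297852), (33.862430572509766, 34.70789337158203), 74.45481872558594, 880.0) [ 0.44898228 -0.30067516]
175 ((312.109188079834, 180.2965431213379), (6.873838901519775, 16.930856704711914), 104.11874389648438, 35.5) [ 0.43860073 -0.29359516]Traceback (most recent call last):
  File "<stdin>", line 5, in <module>
  File "h.py", line 18, in blob
    c=max(cs,key=cv2.contourArea);e=cv2.fitEllipse(cv2.convexHull(c) if len(c)>5 else c)
ValueError: max() iterable argument is empty
```

Run:
```python
from h import *
a=cv2.imread("pics/s13.png");d=cv2.imread("pics/w13.png");u,v=311,193
c=cv2.resize(a[185:255,265:345],None,fx=5,fy=5,interpolation=cv2.INTER_CUBIC)
cv2.imwrite("pics/m13.png",np.hstack([c,cv2.resize(d[v-45:v+45,u-50:u+50],None,fx=3.89,fy=3.89)[:350]]))
```

```text
(no output)
```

View pics/m13.png

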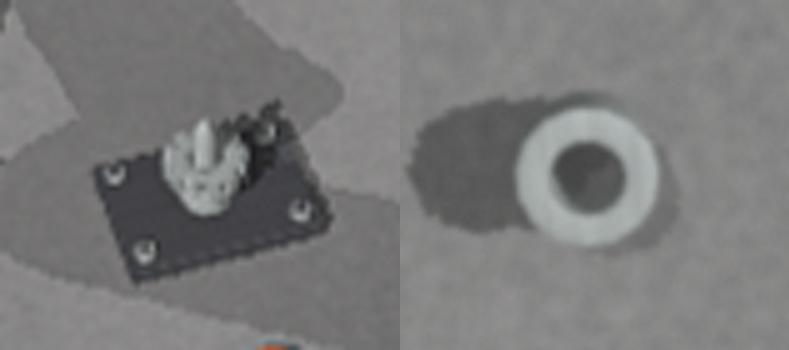

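The toothed ring sits flat on the stack. Collar top face is fitted cleanly at px (309,193), giving (0.449,−0.301). Going down to it.

Emit:
apply_moves:
  targets:
    - {"linear":[0.13,-0.23,1.5],"rotation":[0,0,0],"fingers":0.4}
    - {"linear":[0.13,-0.23,2],"rotation":[0,0,0],"fingers":0.4}
    - {"linear":[0,0,2],"rotation":[0,0,0],"fingers":0.4}
    - {"linear":[0,0,2],"rotation":[0,0,0],"fingers":0.4}
    - {"linear":[0,0,0.5],"rotation":[0,0,0],"fingers":0.4}
    - {"linear":[0,0,0],"rotation":[0,0,0],"fingers":0.4}
    - {"linear":[0,0,0],"rotation":[0,0,0],"fingers":0.4}

```text
t: 20.25
tool_pos: [0.4498, -0.3013, 0.0591]
eef_rot: [-180.0, 0.1, 159.3]
ft_force: [-0.5, -0.2, 0.1]
grip_width: 0.0597
```

Run:
```python
from h import *
d=grab("wrist","w14");o=manip.get_obs();print(o["t"],o["tool_pos"],o["eef_rot"])
p=proj(d,[.449,-.3007,.024]);print(p)
for thr in(145,160):
    b=blob(d,p,38,thr);c=onz(d,*b[0],.024);print(thr,b[:4],c,totool(o,np.array([*c,0])-o["tool_pos"]))
```

```text
20.3 [ 0.45002981 -0.30164547  0.05942165] [-1.79978912e+02  1.08004122e-01  1.59262160e+02]
[314.04065124 226.30043417]
145 ((313.9122772216797, 226.01853942871094), (47.6391487121582, 50.41864776611328), 79.52812957763672, 1820.0) [ 0.44877741 -0.30070902] [0.16148533 0.04541851 5.94185506]
160 ((314.00223541259766, 225.93267059326172), (46.41345977783203, 48.94237518310547), 80.91130065917969, 1713.5) [ 0.44874056 -0.30063004] [0.16772899 0.05149948 5.94184105]
```

Emit:
apply_moves:
  targets:
    - {"linear":[0.15,0.05,1.5],"rotation":[0,0,0],"fingers":0.3}
    - {"linear":[0,0,1.5],"rotation":[0,0,0],"fingers":0.3}
    - {"linear":[0,0,1.5],"rotation":[0,0,0],"fingers":0.3}
    - {"linear":[0,0,0.7],"rotation":[0,0,0],"fingers":0.2}
    - {"linear":[0,0,0.2],"rotation":[0,0,0],"fingers":0.1}
    - {"linear":[0,0,0],"rotation":[0,0,0],"fingers":0}

```text
t: 20.9
tool_pos: [0.4482, -0.3008, 0.0048]
eef_rot: [-180.0, 0.0, 159.2]
ft_force: [-0.2, -0.3, 0.2]
grip_width: 0.0426
```

Run:
```python
from h import *
o=manip.get_obs();print(o["t"],o["tool_pos"],o["eef_rot"],o["grip_width"],totool(o,np.array([.4487,-.3007,0])-o["tool_pos"]))
```

```text
20.9 [ 0.44815514 -0.30082762  0.00479931] [-1.79991309e+02  4.18273148e-02  1.59215166e+02] 0.04260553851091605 [-0.04606093  0.031339    0.47995989]
```

Centred within 0.5 mm. Gripping, lifting, and checking.

Emit:
apply_moves:
  targets:
    - {"linear":[0,0,0],"rotation":[0,0,0],"fingers":-0.1}
    - {"linear":[0,0,0],"rotation":[0,0,0],"fingers":-0.2}
    - {"linear":[0,0,0],"rotation":[0,0,0],"fingers":-0.35}
    - {"linear":[0,0,0],"rotation":[0,0,0],"fingers":-0.35}
    - {"linear":[0,0,0],"rotation":[0,0,0],"fingers":-0.35}
  grip_force: 50

```text
t: 21.4
tool_pos: [0.4485, -0.301, 0.0055]
eef_rot: [-180.0, 0.1, 159.2]
ft_force: [-1.0, 1.0, 6.0]
grip_width: 0.0337
```

Emit:
apply_moves:
  targets:
    - {"linear":[0,0,-1],"rotation":[0,0,0],"fingers":-0.35}
    - {"linear":[0,0,-3],"rotation":[0,0,0],"fingers":-0.35}
    - {"linear":[0,0,-4],"rotation":[0,0,0],"fingers":-0.35}
    - {"linear":[0,0,-4],"rotation":[0,0,0],"fingers":-0.35}
    - {"linear":[0,1,0],"rotation":[0,0,0],"fingers":-0.35}

```text
t: 21.9
tool_pos: [0.4548, -0.2943, 0.1305]
eef_rot: [-179.8, 0.6, 159.1]
ft_force: [1.2, -0.5, -2.4]
grip_width: 0.0336
```

Emit:
apply_moves:
  targets:
    - {"linear":[-0.48,3.75,0],"rotation":[0,0,0],"fingers":-0.35}
    - {"linear":[-0.48,3.75,0],"rotation":[0,0,0],"fingers":-0.35}
    - {"linear":[-0.48,3.75,0],"rotation":[0,0,0],"fingers":-0.35}
    - {"linear":[-0.48,3.75,0],"rotation":[0,0,0],"fingers":-0.35}
    - {"linear":[-0.48,3.75,0],"rotation":[0,0,0],"fingers":-0.35}

```text
t: 22.4
tool_pos: [0.5402, -0.1227, 0.1239]
eef_rot: [-180.0, -0.1, 159.2]
ft_force: [1.1, -1.0, -2.5]
grip_width: 0.0334
```

Emit:
apply_moves:
  targets:
    - {"linear":[-0.48,3.75,0],"rotation":[0,0,0],"fingers":-0.35}
    - {"linear":[-0.48,3.75,0],"rotation":[0,0,0],"fingers":-0.35}
    - {"linear":[-0.48,3.75,0],"rotation":[0,0,0],"fingers":-0.35}
    - {"linear":[-0.48,3.75,0],"rotation":[0,0,0],"fingers":-0.35}
    - {"linear":[-0.48,3.75,0],"rotation":[0,0,0],"fingers":-0.35}
    - {"linear":[0,0,0],"rotation":[0,0,0],"fingers":-0.35}
    - {"linear":[0,0,0],"rotation":[0,0,0],"fingers":-0.35}
    - {"linear":[0,0,0],"rotation":[0,0,0],"fingers":-0.35}

```text
t: 23.2
tool_pos: [0.6281, 0.0417, 0.1237]
eef_rot: [-179.9, -0.1, 159.2]
ft_force: [-0.6, 0.0, -1.5]
grip_width: 0.0339
```

Run:
```python
from h import *
d=grab("wrist","w15");o=manip.get_obs();print(o["t"],o["tool_pos"],o["eef_rot"],o["ft_force"],o["grip_width"],totool(o,np.array([.5740,.0626,0])-o["tool_pos"]))
z=o["tool_pos"][2]+.0185
q=proj(d,[*o["tool_pos"][:2],z]);print("tcp@top",q,"tip pred",proj(d,[.574,.0626,.074]))
g=cv2.cvtColor(d["img"],cv2.COLOR_BGR2GRAY)
for r in(255,262,270,278):print(r,g[r,262:364:2])
for c in(306,313,320):print(c,g[210:330:2,c])
t=proj(d,[.574,.0626,.074]).astype(int)
print(g[t[1]-12:t[1]+13:2,t[0]-14:t[0]+15])
```

```text
23.25 [0.6282213  0.0413554  0.12392361] [-1.79943830e+02 -7.48906875e-02  1.59150257e+02] [ 1.42942264 -0.28051912 -1.13371002] 0.03355400103951437 [ 5.807004    0.06766458 12.39990147]
tcp@top [313.27955655 269.61065221] tip pred [314.12803685 138.96364145]
255 [ 72  84  80  83  91  82  24  27  26  56  98 106 108 107 104 103 107 104
 110 102 116 132 146 149 151 155 155 156 155 144 126 111 105 106 108 107
 105 103 102 105 106  91  35  20  19  38  87  89  87  92  94]
262 [ 93  93  87  82  75  25  26  26  28  97 105 108 107 108 104 101 104  90
  82  81  91 121 151 157 158 156 159 157 153 130  96  85  81  82  96 104
 105 102 102 107 106 105  79  18  17  24  39  86  93  93  91]
270 [ 72  92 100  97  36  21  20  20  29  96 105 107 105 106 107 104  88  82
  84  85  85  87  85  85  86  86  85  84  86  86  82  84  83  84  81  97
 105 103 100 105 104 106  75  23  12  13  25  52  98  99  88]
278 [ 25  25  30  24  25  28  15  20  21  90 106 106 105 107 109 103 102  98
  86  83  83  86  85  87  86  86  86  85  86  88  87  84  83  87 100 109
 105 106 104 104 107 106  64  16  19  20  27  26  32  
[... 1628 characters left out ...]
 98 102 105 127 175 200 206 205 204 203 203 202
  197 188 182 173 168 167 154 126 130 164 189]
 [127 103  91  89  90  89  93  95  97 103 138 179 200 205 206 203 199 189
  175 167 168 164 155 150 129 119 143 163 173]
 [138 126 107  93  87  87  86  87  88  89  94 110 132 153 159 157 149 143
  144 145 148 147 145 133 122 138 157 166 167]
 [141 140 130 116 109 100  91  82  83  81  83  82  84  86  97 104 112 119
  124 126 127 123 124 136 151 162 165 164 167]
 [156 173 182 187 195 187 159 134 113  99  89  83  79  86  91  96  98  99
  108 113 119 131 145 158 164 163 166 165 167]
 [199 202 202 208 207 208 207 199 192 179 160 142 131 121 117 119 120 126
  140 150 156 164 167 166 170 168 169 170 172]]
```

Post tip seen at px (314.5,139.5) against a predicted (314.1,139.0). The held collar's bore is at about (313,269), centred on the tool within about 0.5 mm. I move over the post.

Emit:
apply_moves:
  targets:
    - {"linear":[2,0.03,0],"rotation":[0,0,0],"fingers":-0.35}
    - {"linear":[2,0.03,1],"rotation":[0,0,0],"fingers":-0.35}
    - {"linear":[1.8,0.02,1],"rotation":[0,0,0],"fingers":-0.35}
    - {"linear":[0,0,1],"rotation":[0,0,0],"fingers":-0.35}
    - {"linear":[0,0,0.8],"rotation":[0,0,0],"fingers":-0.35}
    - {"linear":[0,0,0],"rotation":[0,0,0],"fingers":-0.35}
    - {"linear":[0,0,0],"rotation":[0,0,0],"fingers":-0.35}
    - {"linear":[0,0,0],"rotation":[0,0,0],"fingers":-0.35}

```text
t: 24.05
tool_pos: [0.5765, 0.0634, 0.0867]
eef_rot: [180.0, 0.1, 159.2]
ft_force: [-0.9, 0.1, -2.1]
grip_width: 0.0337
```

Run:
```python
from h import *
for i in range(3):
  d=grab("wrist","w16");o=manip.get_obs();print(o["t"],o["tool_pos"],o["eef_rot"],o["ft_force"],totool(o,np.array([.5740,.0626,0])-o["tool_pos"]))
```

```text
24.1 [0.57635227 0.0634626  0.08675166] [1.79967781e+02 6.76381865e-02 1.59187417e+02] [ 0.53084265 -0.65911456 -1.33708948] [ 0.19946988 -0.16908836  8.67484287]
24.15 [0.57616257 0.06354359 0.08671475] [1.79973150e+02 5.75234571e-02 1.59197171e+02] [-0.05831217 -0.07227389 -1.54286751] [ 0.17735292 -0.16907555  8.67122345]
24.2 [0.57599328 0.06359196 0.08665935] [1.79976975e+02 4.81211153e-02 1.59203665e+02] [ 0.27624634 -0.33201033 -1.33939293] [ 0.15840079 -0.16698618  8.66573876]
```

Emit:
apply_moves:
  targets:
    - {"linear":[0.13,-0.15,0.3],"rotation":[0,0,0],"fingers":-0.35}
    - {"linear":[0,0,0.2],"rotation":[0,0,0],"fingers":-0.35}
    - {"linear":[0,0,0],"rotation":[0,0,0],"fingers":-0.35}
    - {"linear":[0,0,0],"rotation":[0,0,0],"fingers":-0.35}
    - {"linear":[0,0,0],"rotation":[0,0,0],"fingers":-0.35}

```text
t: 24.7
tool_pos: [0.5736, 0.0627, 0.0813]
eef_rot: [180.0, 0.0, 159.2]
ft_force: [-0.1, -0.1, -1.0]
grip_width: 0.0334
```

Run:
```python
from h import *
for i in range(2):
  d=grab("wrist","w17");o=manip.get_obs();print(o["t"],o["tool_pos"],o["eef_rot"],o["ft_force"],totool(o,np.array([.5740,.0626,0])-o["tool_pos"]))
```

```text
24.75 [0.57367962 0.06275879 0.08135926] [1.79995411e+02 7.97833392e-03 1.59215500e+02] [ 0.20214918  1.82564966 -1.08113626] [-3.44545140e-02 -4.12858939e-03  8.13593051e+00]
24.8 [0.57373479 0.06273115 0.08141255] [1.79992321e+02 1.60085345e-02 1.59215761e+02] [ 0.62987606 -0.11855009 -0.8789742 ] [-2.71744991e-02 -3.94112713e-03  8.14126290e+00]
```

Emit:
apply_moves:
  targets:
    - {"linear":[0,0,0.3],"rotation":[0,0,0],"fingers":-0.35}
    - {"linear":[0,0,0.2],"rotation":[0,0,0],"fingers":-0.35}
    - {"linear":[0,0,0.2],"rotation":[0,0,0],"fingers":-0.35}
    - {"linear":[0,0,0],"rotation":[0,0,0],"fingers":-0.35}

```text
t: 25.2
tool_pos: [0.5732, 0.0627, 0.0738]
eef_rot: [-180.0, -0.0, 159.2]
ft_force: [0.0, 0.5, -1.3]
grip_width: 0.0338
```

Emit:
apply_moves:
  targets:
    - {"linear":[0,0,0.2],"rotation":[0,0,0],"fingers":-0.35}
    - {"linear":[0,0,0.2],"rotation":[0,0,0],"fingers":-0.35}
    - {"linear":[0,0,0],"rotation":[0,0,0],"fingers":-0.35}

```text
t: 25.5
tool_pos: [0.5733, 0.0627, 0.0699]
eef_rot: [-180.0, -0.0, 159.2]
ft_force: [-0.5, -0.7, -1.5]
grip_width: 0.0337
```

Emit:
apply_moves:
  targets:
    - {"linear":[0,0,0.2],"rotation":[0,0,0],"fingers":-0.35}
    - {"linear":[0,0,0.2],"rotation":[0,0,0],"fingers":-0.35}
    - {"linear":[0,0,0],"rotation":[0,0,0],"fingers":-0.35}

```text
t: 25.8
tool_pos: [0.5733, 0.0627, 0.066]
eef_rot: [-180.0, -0.0, 159.2]
ft_force: [-0.3, -1.0, -1.6]
grip_width: 0.0337
```

Run:
```python
from h import *
o=manip.get_obs();print(o["t"],o["tool_pos"],o["eef_rot"],o["ft_force"],o["wrist_torque"],totool(o,np.array([.5740,.0626,0])-o["tool_pos"]))
```

```text
25.8 [0.57332532 0.06267654 0.06596923] [-1.79983823e+02 -2.99246956e-02  1.59213333e+02] [-0.269039   -0.99799414 -1.56014657] [-0.00659475  0.02412841 -0.02122245] [-0.06923848  0.01865055  6.5968826 ]
```

Collar is over the full post diameter without contact. Continuing; contact expected near TCP z 0.049.

Emit:
apply_moves:
  targets:
    - {"linear":[-0.04,0,0.3],"rotation":[0,0,0],"fingers":-0.35}
    - {"linear":[0,0,0.4],"rotation":[0,0,0],"fingers":-0.35}
    - {"linear":[0,0,0.4],"rotation":[0,0,0],"fingers":-0.35}
    - {"linear":[0,0,0.2],"rotation":[0,0,0],"fingers":-0.35}
    - {"linear":[0,0,0],"rotation":[0,0,0],"fingers":-0.35}

```text
t: 26.3
tool_pos: [0.5735, 0.0625, 0.0527]
eef_rot: [-180.0, -0.1, 159.2]
ft_force: [-0.5, -0.2, -1.2]
grip_width: 0.0335
```

Emit:
apply_moves:
  targets:
    - {"linear":[0,0,0.1],"rotation":[0,0,0],"fingers":-0.35}
    - {"linear":[0,0,0],"rotation":[0,0,0],"fingers":-0.35}

```text
t: 26.5
tool_pos: [0.574, 0.0626, 0.0523]
eef_rot: [180.0, 0.0, 159.2]
ft_force: [-0.4, -0.3, -0.5]
grip_width: 0.0335
```

Emit:
apply_moves:
  targets:
    - {"linear":[0,0,0.1],"rotation":[0,0,0],"fingers":-0.35}
    - {"linear":[0,0,0],"rotation":[0,0,0],"fingers":-0.35}

```text
t: 26.7
tool_pos: [0.574, 0.0626, 0.0513]
eef_rot: [-180.0, 0.0, 159.2]
ft_force: [0.0, -0.6, -1.5]
grip_width: 0.0336
```

Emit:
apply_moves:
  targets:
    - {"linear":[0,0,0.05],"rotation":[0,0,0],"fingers":-0.35}
    - {"linear":[0,0,0],"rotation":[0,0,0],"fingers":-0.35}

```text
t: 26.9
tool_pos: [0.5739, 0.0626, 0.0508]
eef_rot: [-180.0, -0.0, 159.2]
ft_force: [0.6, -0.2, -0.9]
grip_width: 0.0333
```

Emit:
apply_moves:
  targets:
    - {"linear":[0,0,0.1],"rotation":[0,0,0],"fingers":-0.35}
    - {"linear":[0,0,0],"rotation":[0,0,0],"fingers":-0.35}

```text
t: 27.1
tool_pos: [0.5739, 0.0626, 0.0497]
eef_rot: [-180.0, -0.0, 159.2]
ft_force: [0.7, -0.8, -1.3]
grip_width: 0.0335
```

Emit:
apply_moves:
  targets:
    - {"linear":[0,0,0.05],"rotation":[0,0,0],"fingers":-0.35}
    - {"linear":[0,0,0],"rotation":[0,0,0],"fingers":-0.35}

```text
t: 27.3
tool_pos: [0.574, 0.0626, 0.0495]
eef_rot: [180.0, 0.0, 159.2]
ft_force: [0.3, 0.1, 0.4]
grip_width: 0.0334
```

Emit:
apply_moves:
  targets:
    - {"linear":[0,0,0.05],"rotation":[0,0,0],"fingers":-0.35}
    - {"linear":[0,0,0],"rotation":[0,0,0],"fingers":-0.35}

```text
t: 27.5
tool_pos: [0.574, 0.0625, 0.0495]
eef_rot: [180.0, 0.0, 159.2]
ft_force: [-1.4, -0.5, 4.8]
grip_width: 0.0336
```

Contact at 0.0495, as expected. I release and retreat, first straight up and then to the side for a last look.

Emit:
apply_moves:
  targets:
    - {"linear":[0,0,0.03],"rotation":[0,0,0],"fingers":-0.2}
    - {"linear":[0,0,0],"rotation":[0,0,0],"fingers":0.1}
    - {"linear":[0,0,0],"rotation":[0,0,0],"fingers":0.4}
    - {"linear":[0,0,0],"rotation":[0,0,0],"fingers":0.4}
    - {"linear":[0,0,-1],"rotation":[0,0,0],"fingers":0.4}
    - {"linear":[0,0,-3],"rotation":[0,0,0],"fingers":0.4}
    - {"linear":[0,0,-4],"rotation":[0,0,0],"fingers":0.4}
    - {"linear":[0,0,-3],"rotation":[0,0,0],"fingers":0.4}

```text
t: 28.3
tool_pos: [0.5746, 0.0627, 0.1612]
eef_rot: [179.9, 0.1, 159.2]
ft_force: [1.0, 0.3, 0.2]
grip_width: 0.0597
```

Emit:
apply_moves:
  targets:
    - {"linear":[-2,0,-2],"rotation":[0,0,0],"fingers":0.4}
    - {"linear":[-3,0,0],"rotation":[0,0,0],"fingers":0.4}
    - {"linear":[-3,0,0],"rotation":[0,0,0],"fingers":0.4}
    - {"linear":[0,0,0],"rotation":[0,0,0],"fingers":0.4}
    - {"linear":[0,0,0],"rotation":[0,0,0],"fingers":0.4}

```text
t: 28.8
tool_pos: [0.6488, 0.0339, 0.1785]
eef_rot: [-180.0, -0.0, 159.2]
ft_force: [0.5, 0.2, -0.6]
grip_width: 0.0598
```

Run:
```python
from h import *
a=grab("side","s18")["img"];d=grab("wrist","w18");o=manip.get_obs();print(o["t"],o["tool_pos"],o["ft_force"],o["grip_width"])
p=proj(d,[.574,.0626,.068]);u,v=map(int,p);print(p,proj(d,[.574,.0626,.074]))
b=blob(d,p,40,150);print(b[:4],onz(d,*b[0],.068))
c=cv2.resize(a[185:255,265:345],None,fx=5,fy=5,interpolation=cv2.INTER_CUBIC)
cv2.imwrite("pics/m18.png",np.hstack([c,cv2.resize(d["img"][max(v-45,0):max(v-45,0)+90,u-50:u+50],None,fx=3.89,fy=3.89)[:350]]))
```

```text
28.9 [0.64776784 0.03438449 0.17850447] [0.1686858  0.23108209 0.86186773] 0.05973319788696694
[313.69649449 108.05668233] [313.71975235 107.85310245]
((315.06947326660156, 107.3028450012207), (46.16268539428711, 54.777000427246094), 152.13438415527344, 1566.5) [0.57384292 0.06391527]
```

View pics/m18.png

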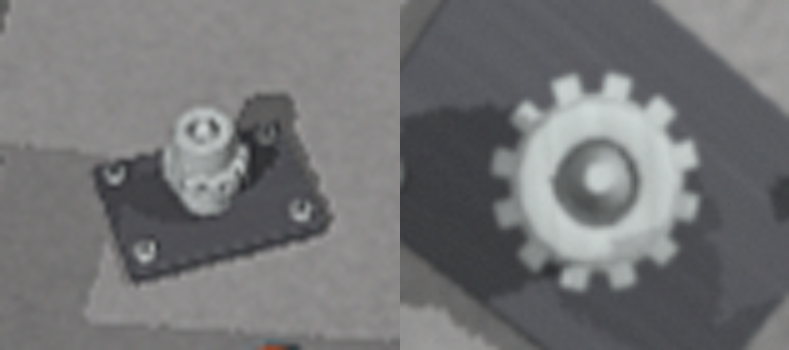

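The pictures show washer, toothed ring and collar stacked flat and concentric, with the post tip just above the collar's top face. Handing in.

```bash
python3 -c "
from bench import finish_job
print(finish_job())"
```

```text
the job is handed in; nothing more can be done
None
```

The pivot stack is built in the order asked: flat washer, then toothed washer, then collar. I lowered each one in the grip until it touched down, let go, and handed the job in at about 29 s of the 67 s allowed.

| Part | TCP height at contact | Contact force | Agreement with expected height |
|---|---|---|---|
| Washer | 0.0244 m | 8 N | within about 1 mm |
| Toothed washer | 0.0341 m | 6 N | within about 1 mm |
| Collar | 0.0495 m | 5 N | within about 1 mm |

- **Last pictures:** the side and wrist views show the three parts level and concentric on the post, with the tip just above the collar's top face. The gripper is open and well clear.
- **Disagreements:** the opening read 2.5 to 3 mm narrower than the parts' true widths on all three grips. The top camera's y positions were 2 to 6 mm off the wrist camera's, so I used the wrist camera. The final mask fit was skewed because it also took in part of the teeth, so I judged concentricity by eye.
- **Not checked:** I did not compare the bystander objects before and after. No move went near them at bench height.

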